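# Take the lid off the sauce pot and lean it on the lid easel

### The job

Lift the loose lid off the large sauce pot by its knob and lean it on the sloping lid easel, knob outward and rim resting against both foot hooks. Keep hold of the knob and press lightly until you feel the lid bear on the hooks and on the slope together, hold it so for about a second, then let go. Leave the pot, and everything else, standing where it is.

Things in the scene. Friction and masses are not known exactly. Their poses are not given: they have to be found in the camera images.
- lid: Loose round stainless lid of the large pot, 0.2 to 0.4 kg. Origin: centre of its rim's underside; z is its axis, out through the knob. Rim 156 mm across, z 0 to 4 mm; below it a flat collar 128 mm across, z -8 to 0, in the pot's mouth with 4 mm play; dome to z 10 mm, neck 18 mm across to 16, knob 16 to 46 mm.
- knob (a point): Centre of the black cylindrical lid knob, on the lid's axis 32 mm above the lid's origin. Knob 28 mm across, 30 mm tall (15 mm above and below this point).
- pot: Large round stainless sauce pot, 144 mm across, 80 mm high, two small loop handles at its +y and -y sides 8 mm below the lid reaching 98 mm from the axis. Origin: centre of its underside, z up. It weighs 1.6 kg, stands loose on the trivet and carries the lid's rim on its mouth at z = 80 mm.
- trivet: Fixed square grey silicone trivet 170 x 170 x 8 mm under the sauce pot. Origin: centre of its underside.
- slope: Flat plate of the fixed chrome lid easel, 150 mm along the slope, 130 mm wide, 35 degrees from level. Its face is z = 0; z is the outward normal (up, and away from the robot), x runs up the slope, y across. Origin: 66 mm above the table, where the lid's axis meets the face at home: collar flat on the face, lid origin at x = 0, y = 0, z = 8 mm, lid z along this z.
- hooks: The two rigid fixed foot hooks of the easel: plain upright pins 8 mm across, standing 28 mm out of the slope's plane at right angles to it, at x = -71.6 mm, y = +40 and -40 mm of the slope's frame. Same origin and axes as the slope. The lid's rim rests between and on both.
- butter_pot: Bystander: small butter pot with its own small lid and knob, 96 mm across, 77 mm high, one side handle. Origin: centre of underside.
- press_a: Bystander: round aluminium burger press, 116 mm across, 56 mm high with its wooden bar handle. Origin: centre of underside.
- press_b: Bystander: a second burger press like the first.
- shaker: Bystander: small glass shaker jar, 42 mm across, 85 mm high. Origin: centre of underside.
There are look-alikes about, which are no part of the job. What is shaped like the lid but turquoise is not meant.

How it is judged:
On the way, in this order (a step that is already met when the one before it is completed fails the run):
1. the lid is lifted clear of the pot, held by its knob (z of lid in the frame of pot above 0.11 m and contact force between the fingers and lid above 1 N and distance between the grasp point and knob below 0.03 m), for 0.2 s.
2. the lid, still held in the fingers, bears on the hooks and on the slope together (at least 0.5 N on each), home on the easel (x of lid in the frame of slope between -0.007 and 0.007 m and y of lid in the frame of slope between -0.009 and 0.009 m and z of lid in the frame of slope between 0.004 and 0.013 m and angle between the z axis of lid and the z axis of slope, either way round below 0.1 rad and angle between lid's own z axis and vertical below 1 rad and contact force between the fingers and lid above 1 N and contact force between lid and hooks above 0.5 N and contact force between lid and slope above 0.5 N), for 0.2 s.
At the end, for the whole second after the job is handed in: The released lid lies at rest on the easel, knob outward, touching slope and hooks, flat within 0.1 rad, centre within 7 mm of home along the slope and 9 mm across, within 5 mm of touching depth. The pot is upright; it, the butter pot, presses and shaker are within 30 mm of their starts (x of lid in the frame of slope between -0.007 and 0.007 m and y of lid in the frame of slope between -0.009 and 0.009 m and z of lid in the frame of slope between 0.004 and 0.013 m and angle between the z axis of lid and the z axis of slope, either way round below 0.1 rad and angle between lid's own z axis and vertical below 1 rad and contact force between lid and hooks above 0.2 N and contact force between lid and slope above 0.2 N and linear speed of lid below 0.01 m/s and angular speed of lid below 0.1 rad/s and angle between pot's own z axis and vertical below 0.05 rad and distance of each of pot, butter_pot, press_a, press_b, shaker from where it was at the start of the episode below 0.03 m).
It fails at once if the sauce pot is shoved more than 30 mm or tipped (distance of pot from where it was at the start of the episode above 0.03 m or angle between pot's own z axis and vertical above 0.2 rad).
It fails at once if a bystander is moved more than 30 mm (distance of any of butter_pot, press_a, press_b, shaker from where it was at the start of the episode above 0.03 m).
It fails at once if the lid is pressed or dropped hard on the easel (over 100 N) (contact force between lid and slope above 100 N or contact force between lid and hooks above 100 N).
It also fails if it takes over 45 s, if anything falls off the work surface, if the arm or the gripper's body presses on something with over 40 N, if the wrist force passes 120 N, or if a joint passes its speed limit or range.

### The arm

A 6-joint arm with a two-finger parallel gripper is mounted at the origin on the work surface. World frame = base frame: x ahead of the robot, y to its left, z up, the work surface at z = 0. Lengths are in m, angles in rad, forces in N, time in s.
With the tool pointing down it reaches from about 0.275 to 0.85 m from the base axis. Payload 5.2 kg.
Tool frame: the origin (TCP) lies midway between the tips of the shut fingers; the grasp point (between the pads) lies 19 mm behind it; z points along the fingers, y is the line along which they close (so a half turn about z gives the same grasp; the last joint's range is limited). The gripper opens to 85 mm and grips with 20 to 120 N. Pads are 22 mm wide; open, the fingers measure 114 mm over their backs; the gripper's body (76 mm by 85 mm) begins 54 mm behind the grasp point. The pads swing forward as they close: fully open they stand 13 mm farther back than shut.
Start: joints at [1.14, 0.259, 1.535, -0, 1.348, -0.203], TCP at [0.124, 0.536, 0.231] pointing down, gripper open.
Joint ranges: [-3.14, 3.14], [-0.91, 2.08], [0.19, 2.58], [-1.22, 4.36], [0.22, 2.71], [-3.12, 3.12]. Speed limits (rad/s): [2.57, 2.57, 3.14, 3.14, 3.14, 3.14].

### API

Orientations are given as a unit quaternion [w, x, y, z].
In Python, from workcell import env gives the robot as it stands.
- The arm moves only by the tool drive_tool, never from a script. Its argument "rows" is a list of rows, each a list of 7 numbers: the shift along the tool's x, y, z in mm, then the turn, a rotation vector about the tool's x, y, z in rad, then the finger opening in mm, from 0 to 85.4. In form: [[x, y, z, wx, wy, wz, grip], ...]. A call has 1 to 8 rows; each row shifts and turns the commanded pose from where the row before left it, along the tool's axes as they then stand; what a row does not reach is not made up. A row lasts 1/10 s, in which the tool goes at most 50 mm and 8.59 degrees, less where a joint would pass 70% of its speed; a pose out of reach is approached as far as the arm can. A call is refused whole if a number of a shift passes 50 or a number of a turn 0.15, either way. A call with a gripper value outside its range is refused whole. The fingers move at their own pace and stop on an object; "newtons" is the grip in N (left out, the last holds). Time passes only in rows, so rows that do not move let the fingers close. It gives the time, the measured TCP pose, the force, the opening and the grip force at its end, in the units of the state.
- env.sense(): the state, without advancing time (a new reading comes with each control period).
- env.grab_frame(name): name is "scene" or "top"; returns a dict with "img" (400x640x3 uint8, red, green, blue), "fx", "fy", "cx", "cy" (pixels), "R" (3x3) and "t" (3): a world point X has camera coordinates R X + t. Camera axes: x right, y down, z forward; pixel columns grow to the right and rows downward; lengths in m; the calibration is good to about 2 mm. A picture is of the moment at which its call begins. There is no depth.
- env.job_done(): hands the job in; it is judged then, once.
The state is a dict: "clock": time; "joint_pos": joint angles; "qd": joint speeds; "tau": joint torques, N m; "position": TCP position; "tool_rot": TCP orientation; "wrist_force": force on the tool from outside, world axes, zero at the start; "wrist_torque": the same for the moment, N m; "finger_gap": opening from 0.0 (shut) to 1.0 (fully open); "grasp_force": force on a finger pad.
Only numpy, scipy, OpenCV 4.12 (cv2) and the standard library are available. Lean on these libraries where they do the work, as an engineer would, in place of code of your own. Each camera call takes 0.05 s, during which the arm holds its last target. There are 200 camera calls.

## Working session

There is one attempt and no reset: what is moved stays moved. The work goes in short steps, Python scripts to look and compute and a tool call to move; the robot and the scene stay as the last step left them, time stands still between calls to the robot, and variables do not carry over. Pictures are saved under pics/ and viewed, at most 10 in all, crops included, and the job is handed in when it is done.

Besides the shell and the picture viewer there is one more tool, called after ">>>" as name([rows], argument=value, ...), one row to a line, values as JSON. drive_tool: Moves the arm, as the interface text tells. Its arguments: {"type":"object","properties":{"rows":{"type":"array","items":{"type":"array","items":{"type":"number"}}},"newtons":{"type":"number"}},"required":["rows"]}

```bash
mkdir -p pics
python3 - <<'E'
from workcell import env
import cv2,pickle
d={}
for n in("scene","top"):
    f=env.grab_frame(n);d[n]=f;cv2.imwrite(f"pics/{n}0.png",f["img"][:,:,::-1]);print(n,f["fx"],f["cx"],f["cy"],f["R"],f["t"])
pickle.dump(d,open("f0.pkl","wb"))
s=env.sense();print(s)
E
```

```text
scene 409.57477705559313 322.49242373302644 198.8408237070701 [[ 0.65062013  0.75927327 -0.01405506]
 [ 0.62762844 -0.54804916 -0.55292374]
 [-0.42752308  0.35092196 -0.83311331]] [-0.37876144 -0.29092983  1.53794607]
top 433.19523147443516 325.573217129195 196.63580235874326 [[ 0.00879213 -0.99987916 -0.01282043]
 [-0.99549598 -0.00754187 -0.09450334]
 [ 0.09439523  0.01359357 -0.99544199]] [0.02807166 0.58512797 1.3291618 ]
{'clock': 0.1, 'joint_pos': array([ 1.14020307e+00,  2.59316078e-01,  1.53595749e+00,  1.14987098e-05,
        1.34800649e+00, -2.02803107e-01]), 'qd': array([-0.00043613, -0.00256118, -0.00222299,  0.00144293,  0.00048703,
        0.00010463]), 'tau': array([ 2.80146342e-03, -4.46967173e+01, -2.91246057e+01, -1.48052786e-04,
        6.24619468e-03, -1.16939060e-05]), 'position': array([0.12398009, 0.5353656 , 0.23053957]), 'tool_rot': array([-2.68082146e-04,  1.13650216e-01,  9.93520466e-01, -7.99998137e-04]), 'wrist_force': array([0.58175128, 0.18673071, 0.0402467 ]), 'wrist_torque': array([-0.00882772,  0.04148613,  0.00668551]), 'grasp_force': 0.0, 'finger_gap': 0.9996300622843558}
```

View pics/top0.png

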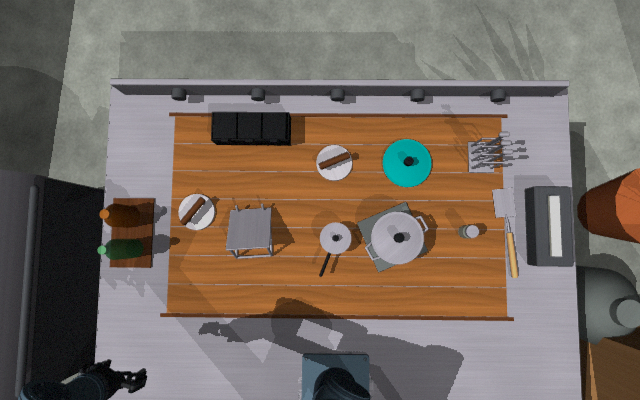

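View pics/scene0.png

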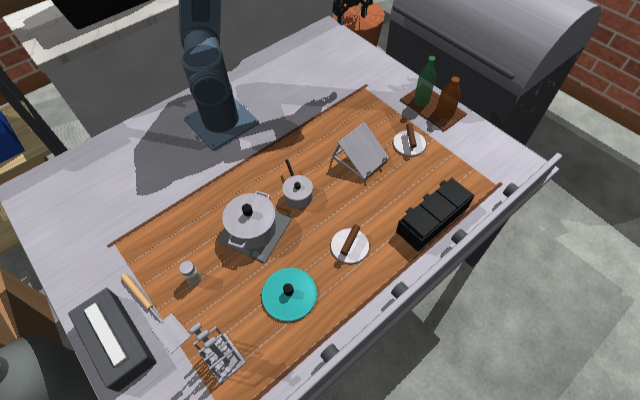

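In the top view the steel lid on the large pot has its knob at (399,238), which is the one I want. Possible look-alikes are the turquoise lid (409,161) and the butter pot's knob (336,238). The easel is at about (250,232). In the scene view the knob is at (247,210) and the easel at (362,152). Next is a close crop.

```bash
cat > h.py <<'E'
import numpy as np,cv2,pickle
d=pickle.load(open("f0.pkl","rb"))
def ray(f,u,v):
    R=np.array(f["R"]);t=np.array(f["t"]);c=-R.T@t
    r=R.T@np.array([(u-f["cx"])/f["fx"],(v-f["cy"])/f["fy"],1]);return c,r/np.linalg.norm(r)
def plane(f,uv,z):
    c,r=ray(f,*uv);return c+r*(z-c[2])/r[2]
def tri(rs):
    A=sum(np.eye(3)-np.outer(r,r) for c,r in rs);b=sum((np.eye(3)-np.outer(r,r))@c for c,r in rs)
    p=np.linalg.solve(A,b);return p,[np.linalg.norm(np.cross(p-c,r))*1e3 for c,r in rs]
def proj(f,X):
    q=np.array(f["R"])@X+f["t"];return np.array([f["fx"]*q[0]/q[2]+f["cx"],f["fy"]*q[1]/q[2]+f["cy"]])
E
python3 - <<'E'
from h import *
def crop(n,x,y,w=66,h=50):
    return cv2.resize(d[n]["img"][y:y+h,x:x+w,::-1],(396,300),interpolation=cv2.INTER_NEAREST)
cv2.imwrite("pics/c1.png",np.vstack([np.hstack([crop("top",366,210),crop("top",217,190,72,72*50//66)]),np.hstack([crop("scene",215,190,72,54),crop("scene",326,118,72,72*50//66)])]))
rs=[]
for n,(u,v) in dict(top=(399,238),scene=(247,210)).items():
    g=d[n]["img"].max(2);m=np.zeros_like(g);m[v-12:v+12,u-12:u+12]=(g[v-12:v+12,u-12:u+12]<60)
    k,l,s,c=cv2.connectedComponentsWithStats(m);i=1+np.argmax(s[1:,4]);print(n,s[i],c[i])
    rs.append(ray(d[n],*c[i]))
print(tri(rs))
E
```

```text
top [394 233  11   9  74] [398.74324324 237.22972973]
scene [242 204  11  13  97] [246.84536082 209.92783505]
(array([ 0.46020646, -0.18077129,  0.11759252]), [np.float64(0.3407477391109276), np.float64(0.34074773911094164)])
```

View pics/c1.png

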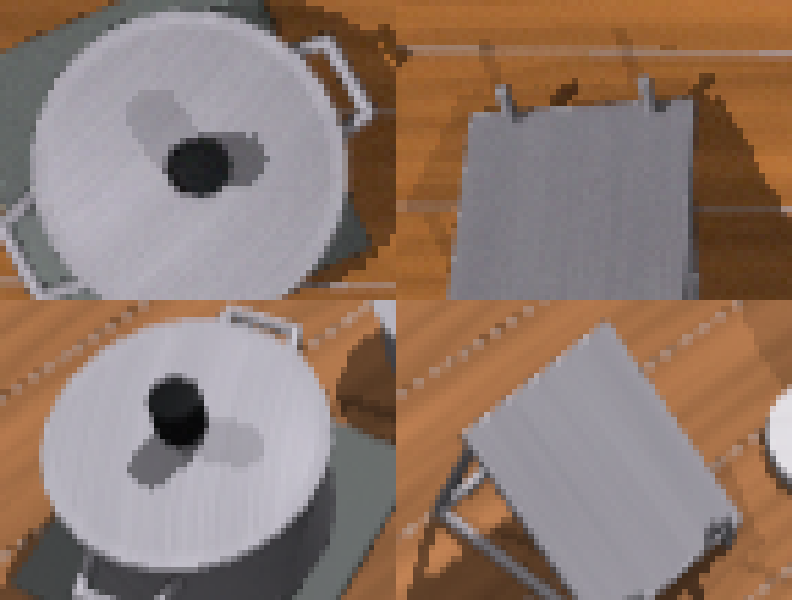

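The crop confirms the choice: black knob on the steel lid of the two-handled pot. The easel face's far (hook) corners in the top view are at about (230,211) and (271,208). Next I measure the plate corners in both views.

Run:
```python
from h import *
from scipy.optimize import least_squares
Q={}
for n,(u,v) in dict(top=(250,230),scene=(362,150)).items():
    im=d[n]["img"];hsv=cv2.cvtColor(im,cv2.COLOR_RGB2HSV)
    m=((hsv[...,1]<50)&(hsv[...,2]>90)).astype(np.uint8)
    m=cv2.morphologyEx(m,cv2.MORPH_OPEN,np.ones((7,7)))
    k,l=cv2.connectedComponents(m);m=(l==l[v,u]).astype(np.uint8)
    c=max(cv2.findContours(m,0,2)[0],key=cv2.contourArea)
    for e in np.arange(2,9,.5):
        a=cv2.approxPolyDP(c,e,True)[:,0]
        if len(a)<=4:break
    print(n,cv2.contourArea(c),a.tolist())
    # refine: line fit per side
    P=c[:,0].astype(float);L=[]
    for i in range(4):
        p,q=a[i].astype(float),a[(i+1)%4].astype(float);t=(q-p)/np.linalg.norm(q-p);s=(P-p)@t;D=abs((P-p)@[-t[1],t[0]])
        S=P[(D<3)&(s>5)&(s<np.linalg.norm(q-p)-5)]
        x=cv2.fitLine(S.astype(np.float32),cv2.DIST_HUBER,0,.01,.01).ravel();L.append(np.cross([*x[2:],1],[*(x[2:]+x[:2]),1]))
    C=[]
    for i in range(4):
        z=np.cross(L[i-1],L[i]);C.append(z[:2]/z[2])
    Q[n]=np.array(C);print(np.round(C,1).tolist())
    # expected-world ordering
import itertools
best=None
for k in range(4):
  for o in (1,-1):
    B=np.roll(Q["scene"][::o],k,0)
    T=[tri([ray(d["top"],*Q["top"][i]),ray(d["scene"],*B[i])]) for i in range(4)]
    e=sum(t[1][0] for t in T)
    if best is None or e<best[0]:best=(e,[t[0] for t in T],B,[t[1][0] for t in T])
print(np.round(best[1],4),best[3])
pts=np.array(best[1]); s=pts[np.argsort(pts[:,2])];lo=s[:2];hi=s[2:]
lo=lo[np.argsort(lo[:,1])];hi=hi[np.argsort(hi[:,1])]
print("width",np.linalg.norm(lo[1]-lo[0]),np.linalg.norm(hi[1]-hi[0]),"len",np.linalg.norm(hi-lo,axis=1))
# fit pose: yaw,x,y,offset with known 35deg, origin z .066
def face(p,off=0):
    yaw,x,y,xo=p;a=np.radians(35);h=np.array([np.cos(yaw),np.sin(yaw),0]) # horizontal uphill dir
    X=h*np.cos(a)+[0,0,np.sin(a)];Z=-h*np.sin(a)+[0,0,np.cos(a)];Y=np.cross(Z,X)
    return np.array([x,y,.066]),X,Y,Z
# order correspondences
obs=[]
for i in range(4):
    pt=best[1][i];obs.append((pt,Q["top"][i],best[2][i]))
def corners(p):
    o,X,Y,Z=face(p);return [o+(p[3]+sx*.075)*X+sy*.065*Y for sx in(-1,1) for sy in(-1,1)]
p0=[np.pi,pts[:,0].mean(),pts[:,1].mean(),0]
C0=corners(p0);idx=[int(np.argmin([np.linalg.norm(c-o[0]) for c in C0])) for o in obs];print(idx)
def res(p):
    C=corners(p);return np.concatenate([np.r_[proj(d["top"],C[j])-o[1],proj(d["scene"],C[j])-o[2]] for j,o in zip(idx,obs)])
r=least_squares(res,p0,loss="soft_l1");print(r.x,np.round(r.fun if 0 else res(r.x),1))
```

```text
top 1571.0 [[270, 210], [231, 210], [227, 249], [268, 247]]
[[269.8, 208.1], [230.5, 211.6], [225.6, 249.7], [268.8, 246.4]]
scene 1361.0 [[359, 125], [341, 148], [366, 175], [384, 151]]
[[369.5, 131.0], [329.5, 131.0], [364.3, 178.7], [387.7, 155.3]]
[[0.5495 0.2106 0.0101]
 [0.5367 0.3325 0.0236]
 [0.4224 0.3453 0.0414]
 [0.4256 0.1794 0.1658]] [np.float64(1.1107135652983444), np.float64(1.402063667896808), np.float64(8.163840905234714), np.float64(10.17096289558559)]
width 0.12329912824202817 0.20735750855775267 len [0.2013778  0.11633961]
[1, 0, 2, 3]
[ 3.22644774  0.47506748  0.26517521 -0.01041129] [  0.8  -0.6  -0.9  -0.4  -0.9  -1.    0.6   1.2  -0.6   0.8  -6.3 -10.2
   0.3   0.8   7.3  10.7]
```

```bash
cat > fit.py <<'E'
from h import *
from scipy.optimize import least_squares
def face(p):
    yaw,x,y=p[:3];a=np.radians(35);h=np.array([np.cos(yaw),np.sin(yaw),0])
    X=h*np.cos(a)+[0,0,np.sin(a)];Z=-h*np.sin(a)+[0,0,np.cos(a)]
    return np.array([x,y,.066]),X,np.cross(Z,X),Z
E
python3 - <<'E'
from fit import *
im=d["scene"]["img"];hsv=cv2.cvtColor(im,cv2.COLOR_RGB2HSV)
m=((hsv[...,1]<50)&(hsv[...,2]>110)).astype(np.uint8);m=cv2.morphologyEx(m,cv2.MORPH_OPEN,cv2.getStructuringElement(cv2.MORPH_ELLIPSE,(5,5)))
k,l=cv2.connectedComponents(m);m=(l==l[150,362]).astype(np.uint8)
c=max(cv2.findContours(m,0,2)[0],key=cv2.contourArea);P=c[:,0].astype(float)
a=np.array([[364,122],[338.5,141.6],[363.5,177],[388.5,157]]);L=[]
for i in range(4):
    p,q=a[i],a[(i+1)%4];n=np.linalg.norm(q-p);t=(q-p)/n;s=(P-p)@t;D=abs((P-p)@[-t[1],t[0]])
    S=P[(D<3)&(s>4)&(s<n-4)];x=cv2.fitLine(S.astype(np.float32),cv2.DIST_HUBER,0,.01,.01).ravel();L.append(np.cross([*x[2:],1],[*(x[2:]+x[:2]),1]))
C=[np.cross(L[i-1],L[i]) for i in range(4)];S=np.array([z[:2]/z[2] for z in C]);print(np.round(S,1).tolist())
S=[S[0],S[1],S[2],S[3]]
# top order: far-right(low y) , far-left, near-left, near-right ; y left => px left
T=np.array([[270.3,208.0],[230.2,211.6],[225.6,249.7],[269.3,246.6]])
# scene: far-right lowest-y = bottom(2); far-left = right(3); near-left= top(0); near-right = left(1)
B=np.array([S[2],S[3],S[0],S[1]])
W=[tri([ray(d["top"],*T[i]),ray(d["scene"],*B[i])]) for i in range(4)]
print(np.round([w[0] for w in W],4),[round(w[1][0],1) for w in W])
sg=[(-1,1),(-1,-1),(1,-1),(1,1)]
def res(p):
    o,X,Y,Z=face(p);return np.concatenate([np.r_[proj(d["top"],k)-T[i],proj(d["scene"],k)-B[i]] for i,(sx,sy) in enumerate(sg) for k in[o+(p[3]+sx*.075)*X+sy*.065*Y]])
r=least_squares(res,[3.2,.475,.265,0],loss="soft_l1");print(r.x,np.round(res(r.x),1))
print(face(r.x))
E
```

```text
[[363.8, 121.3], [338.1, 141.5], [361.4, 175.5], [388.9, 158.8]]
[[0.5462 0.2031 0.0324]
 [0.5385 0.3393 0.0006]
 [0.4197 0.3243 0.1032]
 [0.4305 0.1966 0.105 ]] [np.float64(2.2), np.float64(2.2), np.float64(0.8), np.float64(1.7)]
[ 3.20950526  0.47223422  0.26505588 -0.01430575] [ 0.7 -0.3  1.5  3.4 -0.2 -1.4 -0.5 -1.5 -0.8  0.3 -0.1 -0.  -0.4  0.8
 -1.2  0.3]
(array([0.47223422, 0.26505588, 0.066     ]), array([-0.81726376, -0.05558799,  0.57357644]), array([ 0.06786041, -0.99769483,  0.        ]), array([0.57225424, 0.03892313, 0.81915204]))
```

>>> drive_tool([
  [-30, -38, 0, 0, 0, 0, 85],
  [-30, -38, 0, 0, 0, 0, 85],
  [-30, -38, 0, 0, 0, 0, 85],
  [-30, -38, 0, 0, 0, 0, 85],
  [-30, -38, 0, 0, 0, 0, 85],
  [-30, -38, 0, 0, 0, 0, 85],
  [-30, -38, 0, 0, 0, 0, 85],
  [-30, -38, 0, 0, 0, 0, 85],
], newtons=40)

```text
clock: 0.9
position: [0.2894, 0.1838, 0.2313]
tool_rot: [0.0, 0.113, 0.994, 0.0]
wrist_force: [1.6, 0.9, 0.6]
finger_gap: 0.994
grasp_force: 0.0
```

>>> drive_tool([
  [-30, -38, 0, 0, 0, 0, 85],
  [-30, -38, 0, 0, 0, 0, 85],
  [-30, -38, 0, 0, 0, 0, 85],
  [-30, -38, 0, 0, 0, 0, 85],
  [-30, -38, 0, 0, 0, 0, 85],
  [-30, -38, 0, 0, 0, 0, 85],
  [0, 0, 25, 0, 0, -0.145, 85],
  [0, 0, 25, 0, 0, -0.145, 85],
])

```text
clock: 1.7
position: [0.4139, -0.0792, 0.1807]
tool_rot: [0.0, -0.032, 0.999, -0.0]
wrist_force: [0.1, 0.8, -0.6]
finger_gap: 0.992
grasp_force: 0.0
```

```bash
cat > st.py <<'E'
from workcell import env
import numpy as np
from scipy.spatial.transform import Rotation as Ro
from fit import face
s=env.sense();q=s["tool_rot"];R=Ro.from_quat([q[1],q[2],q[3],q[0]]);M=R.as_matrix();p=s["position"]
def go(tgt,Rt=None):
    print("dtool mm",np.round(M.T@(np.array(tgt)-p)*1e3,1), "" if Rt is None else np.round((R.inv()*Ro.from_matrix(Rt)).as_rotvec(),3))
print("t",s["clock"],"p",np.round(p,4),"F",np.round(s["wrist_force"],1),"Ftool",np.round(M.T@s["wrist_force"],1),"gap",round(s["finger_gap"],3),"gf",round(s["grasp_force"],1),"q",np.round(s["joint_pos"],2))
E
python3 - <<'E'
from st import *
import cv2
c,sn=np.cos(.068),np.sin(.068)
Rt=np.array([[-c,-sn,0],[-sn,c,0],[0,0,-1]]).T
go([.46,-.181,.105],Rt)
f=env.grab_frame("scene");cv2.imwrite("pics/s2.png",cv2.resize(f["img"][150:270,170:330,::-1],(640,480)))
E
```

```text
t 1.7 p [ 0.4139 -0.0792  0.1807] F [ 0.1  0.8 -0.6] Ftool [-0.1  0.8  0.6] gap 0.992 gf 0.0 q [-0.46  0.07  1.9   0.    1.17 -2.09]
dtool mm [ -39.4 -104.5   75.8] [-0.     0.001 -0.003]
```

View pics/s2.png

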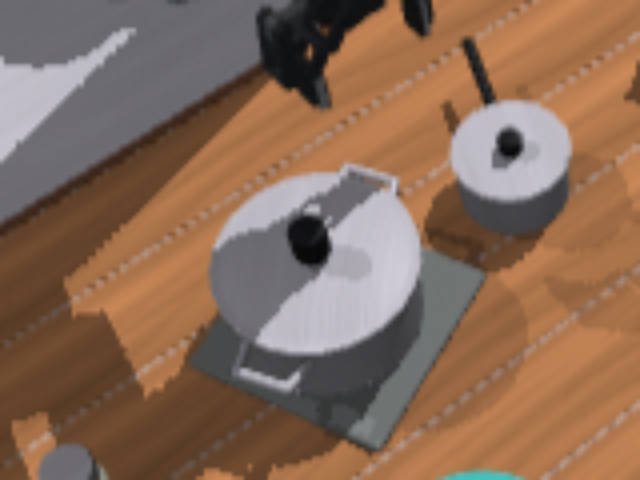

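The picture shows the open fingers still short of the pot, with the lid knob at crop (308,240) untouched. I'll move over the knob and descend.

>>> drive_tool([
  [-13, -35, 0, 0, 0, 0, 85],
  [-13, -35, 0, 0, 0, 0, 85],
  [-13, -35, 0, 0, 0, 0, 85],
  [0, 0, 20, 0, 0, 0, 85],
  [0, 0, 0, 0, 0, 0, 85],
])

```text
clock: 2.25
position: [0.4573, -0.1793, 0.1595]
tool_rot: [-0.002, -0.029, 1.0, 0.002]
wrist_force: [-0.9, 0.8, -0.6]
finger_gap: 0.994
grasp_force: 0.0
```

Run:
```python
from st import *
import cv2
go([.46,-.181,.105])
a=env.grab_frame("scene")["img"][170:250,190:300,::-1];b=env.grab_frame("top")["img"][195:275,345:455,::-1]
cv2.imwrite("pics/s3.png",np.hstack([cv2.resize(x,(396,288)) for x in(a,b)]))
```

```text
t 2.25 p [ 0.4573 -0.1793  0.1595] F [-0.9  0.8 -0.6] Ftool [0.9 0.8 0.6] gap 0.994 gf 0.0 q [-0.6   0.22  1.77  0.    1.15 -2.23]
dtool mm [-2.8 -2.  54.4]
```

View pics/s3.png

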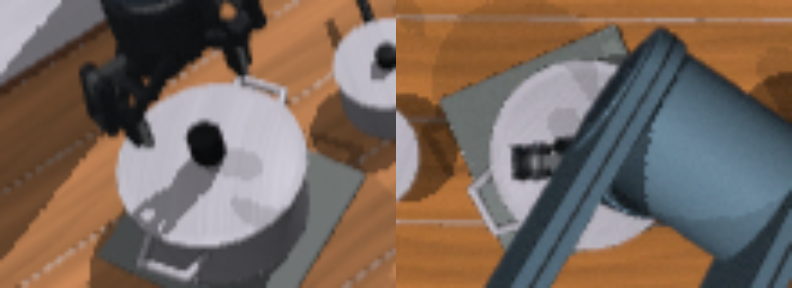

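The fingers straddle the knob, which is at left crop (207,143). Now I descend and close.

>>> drive_tool([
  [-3, -2, 20, 0, 0, 0, 85],
  [0, 0, 20, 0, 0, 0, 85],
  [0, 0, 8, 0, 0, 0, 85],
  [0, 0, 5, 0, 0, 0, 85],
  [0, 0, 0, 0, 0, 0, 60],
  [0, 0, 0, 0, 0, 0, 35],
])

```text
clock: 2.95
position: [0.4622, -0.1816, 0.1092]
tool_rot: [0.001, -0.031, 1.0, -0.0]
wrist_force: [-0.5, -0.3, 0.2]
finger_gap: 0.687
grasp_force: 0.0
```

>>> drive_tool([
  [0, 0, 0, 0, 0, 0, 10],
  [0, 0, 0, 0, 0, 0, 0],
  [0, 0, 0, 0, 0, 0, 0],
  [0, 0, 0, 0, 0, 0, 0],
  [0, 0, 0, 0, 0, 0, 0],
], newtons=50)

```text
clock: 3.45
position: [0.4621, -0.1815, 0.1092]
tool_rot: [0.001, -0.031, 1.0, -0.0]
wrist_force: [-0.0, 2.3, 6.3]
finger_gap: 0.31
grasp_force: 48.9
```

>>> drive_tool([
  [0, 0, -8, 0, 0, 0, 0],
  [0, 0, -15, 0, 0, 0, 0],
  [0, 0, -20, 0, 0, 0, 0],
  [0, 0, -20, 0, 0, 0, 0],
  [0, 0, -20, 0, 0, 0, 0],
  [0, 0, -20, 0, 0, 0, 0],
  [0, 0, -20, 0, 0, 0, 0],
  [0, 0, 0, 0, 0, 0, 0],
])

```text
clock: 4.25
position: [0.463, -0.1824, 0.234]
tool_rot: [0.002, -0.031, 1.0, -0.002]
wrist_force: [0.4, 0.4, -2.3]
finger_gap: 0.313
grasp_force: 49.6
```

Run:
```python
from st import *
import cv2
from fit import face
o,X,Y,Z=face([3.21,.474,.266]);Rt=np.array([X,-Y,-Z]).T
go(o+Z*.11,Rt); print(o+Z*.11)
print("level+yaw target", (R.inv()*Ro.from_matrix(Rt)).as_rotvec())
a=env.grab_frame("scene")["img"][130:260,170:350,::-1]
cv2.imwrite("pics/s4.png",cv2.resize(a,(720,520)))
```

```text
t 4.25 p [ 0.463  -0.1824  0.234 ] F [ 0.4  0.4 -2.3] Ftool [-0.4  0.3  2.3] gap 0.313 gf 49.6 q [-0.6   0.16  1.66 -0.    1.32 -2.23]
dtool mm [-101.6  447.5   76.8] [-0.001  0.615 -0.007]
[0.53694584 0.27031269 0.15610672]
level+yaw target [-0.0013838   0.61494394 -0.00706315]
```

View pics/s4.png

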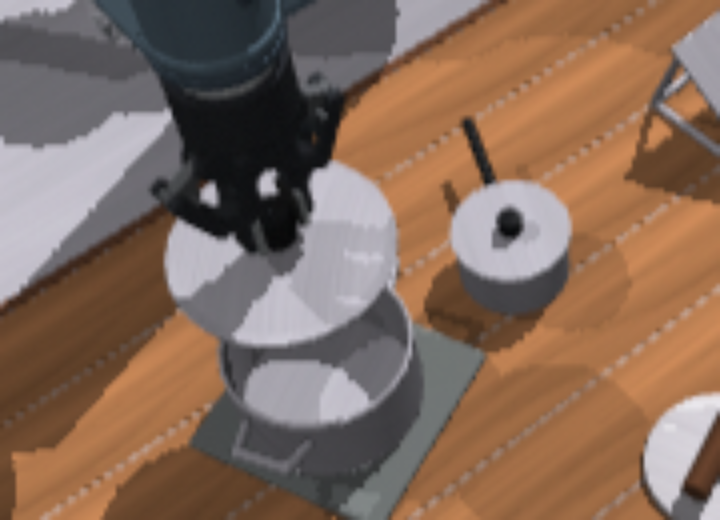

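The lid is held level at crop (280,250), and the open pot is still in place. Carrying it across to the easel.

>>> drive_tool([
  [-4, 20, 0, 0, 0, 0, 0],
  [-9, 38, 0, 0, 0, 0, 0],
  [-9, 38, 0, 0, 0, 0, 0],
  [-9, 38, 0, 0, 0, 0, 0],
  [-9, 38, 0, 0, 0, 0, 0],
  [-9, 38, 0, 0, 0, 0, 0],
  [-9, 38, 0, 0, 0, 0, 0],
  [-9, 38, 0, 0, 0, 0, 0],
])

```text
clock: 5.1
position: [0.5099, 0.1096, 0.2295]
tool_rot: [-0.001, -0.031, 1.0, -0.0]
wrist_force: [1.0, -0.4, -3.0]
finger_gap: 0.31
grasp_force: 49.8
```

>>> drive_tool([
  [-9, 38, 0, 0, 0, 0, 0],
  [-9, 38, 0, 0, 0, 0, 0],
  [-9, 38, 0, 0, 0, 0, 0],
  [-8, 33, 0, 0, 0, 0, 0],
  [0, 12, 0, 0, 0.1, 0, 0],
  [0, 0, 0, 0, 0.13, 0, 0],
  [0, 0, 0, 0, 0.13, 0, 0],
  [0, 0, 0, 0, 0.13, 0, 0],
])

```text
clock: 5.9
position: [0.5358, 0.2692, 0.2302]
tool_rot: [-0.245, -0.03, 0.969, -0.008]
wrist_force: [0.2, -0.2, -2.7]
finger_gap: 0.311
grasp_force: 49.9
```

>>> drive_tool([
  [0, 0, 0, 0, 0.12, 0, 0],
  [0, 0, 0, 0, 0, 0, 0],
  [0, 0, 0, 0, 0, 0, 0],
])

```text
clock: 6.2
position: [0.5361, 0.2688, 0.2282]
tool_rot: [-0.301, -0.029, 0.953, -0.01]
wrist_force: [-0.3, 0.1, -2.2]
finger_gap: 0.309
grasp_force: 50.0
```

```bash
cat > tg.py <<'E'
from st import *
o,X,Y,Z=face([3.21,.474,.266]);Rt=np.array([X,-Y,-Z]).T
v=p-o;print("TCP in slope frame mm",np.round(np.array([v@X,v@Y,v@Z])*1e3,1),"rot left",np.round((R.inv()*Ro.from_matrix(Rt)).as_rotvec(),3),"tau",np.round(M.T@s["wrist_torque"],2))
E
python3 tg.py
```

```text
t 6.2 p [0.5361 0.2688 0.2282] F [-0.3  0.1 -2.2] Ftool [-1.   0.2  2. ] gap 0.309 gf 50.0 q [ 0.22  0.75  0.91  0.11  2.09 -1.38]
TCP in slope frame mm [ 42.1   1.5 168.5] rot left [ 0.003 -0.001 -0.006] tau [-0.01 -0.53 -0.04]
```

>>> drive_tool([
  [-6, 0, 25, 0, 0, 0, 0],
  [-6, 0, 25, 0, 0, 0, 0],
  [-6, 0, 25, 0, 0, 0, 0],
  [-6, 1, 25, 0, 0, 0, 0],
  [-2, 0, 5, 0, 0, 0, 0],
  [0, 0, 0, 0, 0, 0, 0],
])

```text
clock: 6.8
position: [0.4965, 0.2678, 0.1318]
tool_rot: [-0.299, -0.03, 0.954, -0.009]
wrist_force: [-0.0, 0.3, -3.2]
finger_gap: 0.307
grasp_force: 50.0
```

Run:
```python
from tg import *
import cv2
a=env.grab_frame("scene")["img"][80:200,310:430,::-1];b=env.grab_frame("top")["img"][170:290,190:310,::-1]
cv2.imwrite("pics/s5.png",np.hstack([cv2.resize(x,(400,400),interpolation=cv2.INTER_CUBIC) for x in(a,b)]))
```

```text
t 6.8 p [0.4965 0.2678 0.1318] F [-0.   0.3 -3.2] Ftool [-1.8  0.3  2.6] gap 0.307 gf 50.0 q [ 0.23  0.74  1.16  0.1   1.84 -1.4 ]
TCP in slope frame mm [19.2 -0.3 66.8] rot left [ 0.003  0.003 -0.004] tau [-0.   -0.62  0.01]
```

View pics/s5.png

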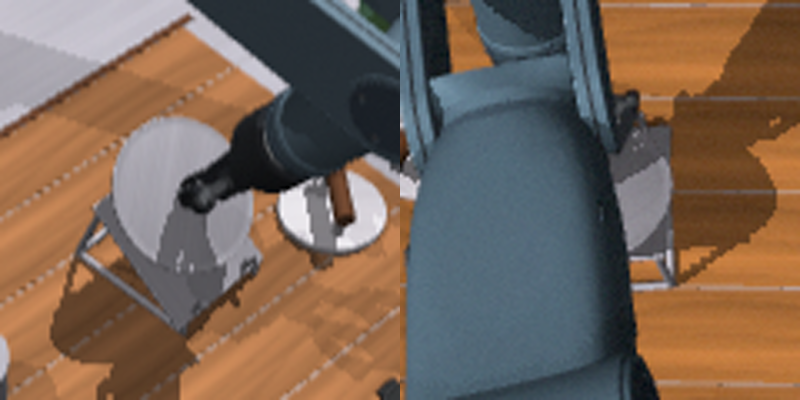

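The lid hangs parallel over the plate (scene crop centre about (182,195)), with the hooks visible at about (190,335) and (255,265). I'll descend until contact.

>>> drive_tool([
  [0, 0, 12, 0, 0, 0, 0],
  [0, 0, 12, 0, 0, 0, 0],
  [0, 0, 5, 0, 0, 0, 0],
  [0, 0, 0, 0, 0, 0, 0],
])

```text
clock: 7.3
position: [0.48, 0.2665, 0.1064]
tool_rot: [-0.301, -0.03, 0.953, -0.009]
wrist_force: [-0.5, -0.7, -3.1]
finger_gap: 0.309
grasp_force: 50.0
```

```bash
python3 tg.py
```

```text
t 7.3 p [0.48   0.2665 0.1064] F [-0.5 -0.7 -3.1] Ftool [-1.3 -0.7  2.8] gap 0.309 gf 50.0 q [ 0.24  0.74  1.23  0.1   1.78 -1.41]
TCP in slope frame mm [18.3 -0.1 36.5] rot left [ 0.003 -0.    -0.005] tau [ 0.04 -0.65  0.01]
```

>>> drive_tool([
  [0, 0, 2, 0, 0, 0, 0],
  [0, 0, 2, 0, 0, 0, 0],
  [0, 0, 0, 0, 0, 0, 0],
])

```text
clock: 7.6
position: [0.4794, 0.2667, 0.1043]
tool_rot: [-0.299, -0.03, 0.954, -0.009]
wrist_force: [3.1, 1.3, 1.8]
finger_gap: 0.31
grasp_force: 50.7
```

```bash
python3 tg.py
```

```text
t 7.6 p [0.4794 0.2667 0.1043] F [3.1 1.3 1.8] Ftool [-1.6  1.1 -3.3] gap 0.31 gf 50.7 q [ 0.24  0.74  1.24  0.1   1.77 -1.41]
TCP in slope frame mm [17.5 -0.3 34.5] rot left [ 0.004  0.004 -0.005] tau [ 0.03 -0.6  -0.01]
```

>>> drive_tool([
  [0, 0, -2, 0, 0, 0, 0],
  [-5, 0, 0, 0, 0, 0, 0],
  [-5, 0, 0, 0, 0, 0, 0],
  [-3, 0, 0, 0, 0, 0, 0],
  [0, 0, 0, 0, 0, 0, 0],
])

```text
clock: 8.1
position: [0.4903, 0.267, 0.097]
tool_rot: [-0.3, -0.03, 0.953, -0.009]
wrist_force: [1.0, -0.3, -1.9]
finger_gap: 0.309
grasp_force: 50.2
```

```bash
python3 tg.py
```

```text
t 8.1 p [0.4903 0.267  0.097 ] F [ 1.  -0.3 -1.9] Ftool [-1.9 -0.3  1. ] gap 0.309 gf 50.2 q [ 0.23  0.76  1.2   0.1   1.78 -1.41]
TCP in slope frame mm [ 4.4  0.1 34.7] rot left [ 0.004  0.    -0.005] tau [ 0.14 -0.6   0.02]
```

>>> drive_tool([
  [-2, 0, 0, 0, 0, 0, 0],
  [-2, 0, 0, 0, 0, 0, 0],
  [0, 0, 0, 0, 0, 0, 0],
])

```text
clock: 8.4
position: [0.4934, 0.2674, 0.0949]
tool_rot: [-0.3, -0.03, 0.953, -0.009]
wrist_force: [-0.4, -0.4, -2.6]
finger_gap: 0.31
grasp_force: 50.1
```

```bash
python3 tg.py
```

```text
t 8.4 p [0.4934 0.2674 0.0949] F [-0.4 -0.4 -2.6] Ftool [-1.2 -0.4  2.3] gap 0.31 gf 50.1 q [ 0.23  0.77  1.2   0.1   1.78 -1.41]
TCP in slope frame mm [ 0.7 -0.  34.8] rot left [ 0.004  0.001 -0.005] tau [ 0.05 -0.63  0.01]
```

>>> drive_tool([
  [-2, 0, 0, 0, 0, 0, 0],
  [-2, 0, 0, 0, 0, 0, 0],
  [0, 0, 0, 0, 0, 0, 0],
])

```text
clock: 8.7
position: [0.4967, 0.2675, 0.0926]
tool_rot: [-0.3, -0.03, 0.953, -0.009]
wrist_force: [0.5, -0.4, -3.7]
finger_gap: 0.313
grasp_force: 50.0
```

```bash
python3 tg.py
```

```text
t 8.7 p [0.4967 0.2675 0.0926] F [ 0.5 -0.4 -3.7] Ftool [-2.5 -0.5  2.7] gap 0.313 gf 50.0 q [ 0.23  0.78  1.19  0.1   1.78 -1.41]
TCP in slope frame mm [-3.4  0.  34.9] rot left [ 0.004  0.001 -0.005] tau [ 0.01 -0.58 -0.04]
```

>>> drive_tool([
  [-2, 0, 0, 0, 0, 0, 0],
  [0, 0, 0, 0, 0, 0, 0],
])

```text
clock: 8.9
position: [0.4983, 0.2676, 0.0915]
tool_rot: [-0.3, -0.03, 0.953, -0.009]
wrist_force: [0.1, -0.3, -2.5]
finger_gap: 0.305
grasp_force: 50.0
```

```bash
python3 tg.py
```

```text
t 8.9 p [0.4983 0.2676 0.0915] F [ 0.1 -0.3 -2.5] Ftool [-1.5 -0.3  2. ] gap 0.305 gf 50.0 q [ 0.23  0.78  1.18  0.1   1.78 -1.41]
TCP in slope frame mm [-5.3  0.  34.9] rot left [ 0.004  0.001 -0.005] tau [ 0.01 -0.7  -0.05]
```

>>> drive_tool([
  [-2, 0, 0, 0, 0, 0, 0],
  [0, 0, 0, 0, 0, 0, 0],
])

```text
clock: 9.1
position: [0.4999, 0.2677, 0.0904]
tool_rot: [-0.3, -0.03, 0.953, -0.009]
wrist_force: [0.1, 0.4, -2.7]
finger_gap: 0.303
grasp_force: 50.0
```

```bash
python3 tg.py
```

```text
t 9.1 p [0.4999 0.2677 0.0904] F [ 0.1  0.4 -2.7] Ftool [-1.6  0.4  2.1] gap 0.303 gf 50.0 q [ 0.23  0.79  1.18  0.1   1.78 -1.41]
TCP in slope frame mm [-7.3  0.1 34.9] rot left [ 0.004  0.001 -0.005] tau [ 0.03 -0.65 -0.02]
```

>>> drive_tool([
  [-2, 0, 0, 0, 0, 0, 0],
  [0, 0, 0, 0, 0, 0, 0],
])

```text
clock: 9.3
position: [0.501, 0.2676, 0.0897]
tool_rot: [-0.301, -0.03, 0.953, -0.01]
wrist_force: [-1.2, -1.2, -0.2]
finger_gap: 0.305
grasp_force: 50.0
```

```bash
python3 tg.py
```

```text
t 9.3 p [0.501  0.2676 0.0897] F [-1.2 -1.2 -0.2] Ftool [ 1.  -1.1  0.9] gap 0.305 gf 50.0 q [ 0.23  0.79  1.17  0.1   1.78 -1.41]
TCP in slope frame mm [-8.6  0.2 34.9] rot left [ 0.003 -0.001 -0.005] tau [ 0.19 -0.21 -0.03]
```

One hook is touching, since the sideways force is -y, so I shift toward -y and keep easing down.

>>> drive_tool([
  [0, -2, 0, 0, 0, 0, 0],
  [-1, 0, 0, 0, 0, 0, 0],
  [0, 0, 0, 0, 0, 0, 0],
])

```text
clock: 9.6
position: [0.5016, 0.2665, 0.0894]
tool_rot: [-0.301, -0.03, 0.953, -0.009]
wrist_force: [-4.2, 2.5, 1.7]
finger_gap: 0.308
grasp_force: 50.2
```

```bash
python3 tg.py
```

```text
t 9.6 p [0.5016 0.2665 0.0894] F [-4.2  2.5  1.7] Ftool [4.3 2.8 0.9] gap 0.308 gf 50.2 q [ 0.23  0.79  1.17  0.1   1.78 -1.41]
TCP in slope frame mm [-9.2  1.4 35. ] rot left [ 0.004 -0.001 -0.004] tau [-0.61  0.4  -0.02]
```

>>> drive_tool([
  [-1, 0, 0, 0, 0, 0, 0],
  [0, 0, 0, 0, 0, 0, 0],
])

```text
clock: 9.8
position: [0.5018, 0.2665, 0.0894]
tool_rot: [-0.302, -0.03, 0.953, -0.009]
wrist_force: [-6.2, 3.7, 4.5]
finger_gap: 0.307
grasp_force: 50.3
```

```bash
python3 tg.py
```

```text
t 9.8 p [0.5018 0.2665 0.0894] F [-6.2  3.7  4.5] Ftool [ 7.5  4.1 -0.3] gap 0.307 gf 50.3 q [ 0.23  0.79  1.17  0.1   1.78 -1.41]
TCP in slope frame mm [-9.3  1.4 35.1] rot left [ 0.004 -0.002 -0.004] tau [-0.57  0.93 -0.01]
```

Both hooks are now felt. I'll centre between them and press onto the slope.

>>> drive_tool([
  [0, 1, 0, 0, 0, 0, 0],
  [0, 0, 1, 0, 0, 0, 0],
  [0, 0, 1, 0, 0, 0, 0],
  [0, 0, 0, 0, 0, 0, 0],
])

```text
clock: 10.2
position: [0.5014, 0.2669, 0.089]
tool_rot: [-0.301, -0.03, 0.953, -0.009]
wrist_force: [-3.5, 1.0, 10.0]
finger_gap: 0.312
grasp_force: 51.1
```

```bash
python3 tg.py
```

```text
t 10.2 p [0.5014 0.2669 0.089 ] F [-3.5  1.  10. ] Ftool [ 8.5  1.2 -6.2] gap 0.312 gf 51.1 q [ 0.23  0.79  1.18  0.1   1.78 -1.41]
TCP in slope frame mm [-9.2  0.9 34.6] rot left [ 0.003 -0.    -0.005] tau [0.03 1.12 0.06]
```

>>> drive_tool([
  [0, 0, 0.5, 0, 0, 0, 0],
  [0, 0, 0, 0, 0, 0, 0],
  [0, 0, 0, 0, 0, 0, 0],
  [0, 0, 0, 0, 0, 0, 0],
  [0, 0, 0, 0, 0, 0, 0],
  [0, 0, 0, 0, 0, 0, 0],
  [0, 0, 0, 0, 0, 0, 0],
  [0, 0, 0, 0, 0, 0, 0],
])

```text
clock: 11.0
position: [0.5014, 0.267, 0.089]
tool_rot: [-0.3, -0.03, 0.953, -0.009]
wrist_force: [-3.1, 0.5, 12.7]
finger_gap: 0.311
grasp_force: 51.3
```

>>> drive_tool([
  [0, 0, 0, 0, 0, 0, 0],
  [0, 0, 0, 0, 0, 0, 0],
  [0, 0, 0, 0, 0, 0, 0],
  [0, 0, 0, 0, 0, 0, 0],
])

```text
clock: 11.4
position: [0.5014, 0.267, 0.089]
tool_rot: [-0.3, -0.03, 0.953, -0.009]
wrist_force: [-3.1, 1.1, 13.1]
finger_gap: 0.308
grasp_force: 51.3
```

Run:
```python
from tg import *
import cv2
a=env.grab_frame("scene")["img"][90:190,310:410,::-1]
cv2.imwrite("pics/s6.png",cv2.resize(a,(500,500),interpolation=cv2.INTER_CUBIC))
```

```text
t 11.4 p [0.5014 0.267  0.089 ] F [-3.1  1.1 13.1] Ftool [10.   1.3 -9. ] gap 0.308 gf 51.3 q [ 0.23  0.79  1.18  0.1   1.78 -1.41]
TCP in slope frame mm [-9.3  0.9 34.6] rot left [ 0.004  0.001 -0.005] tau [-0.02  1.23  0.02]
```

View pics/s6.png

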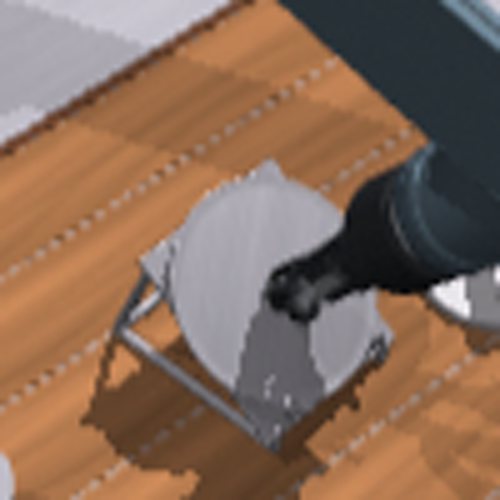

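The lid sits flat on the plate against both hooks (near (275,440) and (375,345)), with the knob outward and held. Letting go and backing off along the tool axis.

>>> drive_tool([
  [0.5, 0, -0.5, 0, 0, 0, 26],
  [0, 0, 0, 0, 0, 0, 34],
  [0, 0, 0, 0, 0, 0, 60],
  [0, 0, 0, 0, 0, 0, 85],
  [0, 0, 0, 0, 0, 0, 85],
  [0, 0, 0, 0, 0, 0, 85],
  [0, 0, 0, 0, 0, 0, 85],
])

```text
clock: 12.15
position: [0.5016, 0.2668, 0.0868]
tool_rot: [-0.3, -0.03, 0.953, -0.009]
wrist_force: [-0.6, 0.8, -0.6]
finger_gap: 0.999
grasp_force: 0.0
```

>>> drive_tool([
  [0, 0, -5, 0, 0, 0, 85],
  [0, 0, -15, 0, 0, 0, 85],
  [0, 0, -25, 0, 0, 0, 85],
  [0, 0, -25, 0, 0, 0, 85],
  [0, 0, -25, 0, 0, 0, 85],
  [0, 0, -25, 0, 0, 0, 85],
  [0, 0, -25, 0, 0, 0, 85],
  [0, 0, 0, 0, 0, 0, 85],
])

```text
clock: 12.95
position: [0.5868, 0.272, 0.2085]
tool_rot: [-0.297, -0.03, 0.954, -0.009]
wrist_force: [-1.1, -0.4, -0.2]
finger_gap: 0.998
grasp_force: 0.0
```

Run:
```python
from tg import *
import cv2
a=env.grab_frame("scene")["img"][90:270,200:420,::-1]
cv2.imwrite("pics/s7.png",cv2.resize(a,(660,540),interpolation=cv2.INTER_CUBIC))
```

```text
t 12.95 p [0.5868 0.272  0.2085] F [-1.1 -0.4 -0.2] Ftool [ 0.8 -0.4  0.8] gap 0.998 gf 0.0 q [ 0.21  0.86  0.73  0.1   2.14 -1.39]
TCP in slope frame mm [-10.7   1.8 181.5] rot left [ 0.005  0.007 -0.005] tau [-0.   -0.3  -0.01]
```

View pics/s7.png

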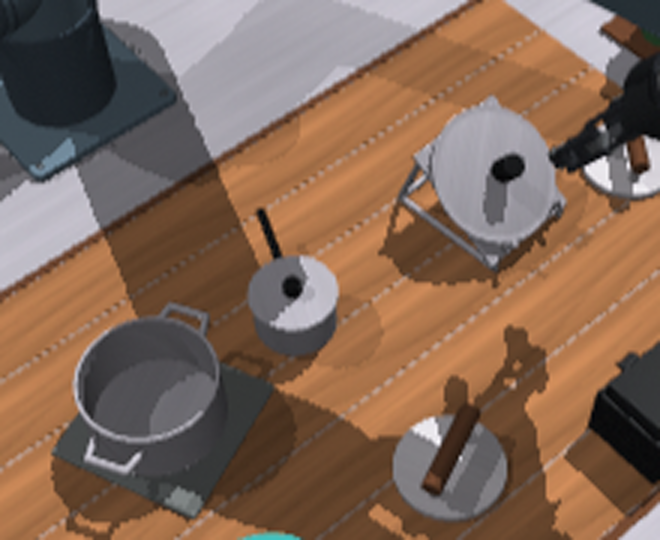

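The lid rests flat on the easel (crop (493,172)), knob outward and released. The pot and bystanders in view are standing where they were.

```bash
python3 -c "
from workcell import env
print(env.job_done())"
```

```text
the job is handed in; nothing more can be done
None
```

The lid is leaning on the easel, knob outward and against both hooks; I pressed it there for about a second, let go and handed the job in, and the pot and the bystanders I could see stayed in place (the hand-in gave no verdict).

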